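# Lock the bin carrier into its dock with the twist-lock key

## Robot

A 7-joint arm with a two-finger parallel gripper is mounted at the origin on the work surface. World frame = base frame: x ahead of the robot, y to its left, z up, the work surface at z = 0. Lengths are in m, angles in rad, forces in N, time in s.
With the tool pointing down it reaches from about 0.4 to 0.85 m from the base axis. Payload 4.5 kg.
Tool frame: the origin (TCP) lies midway between the tips of the shut fingers; the grasp point (between the pads) lies 19 mm behind it; x points along the fingers, y is the direction in which the jaws open and shut, and the axes are right-handed (so a half turn about x gives the same grasp; the last joint's range is limited). The gripper opens to 88 mm and grips with 3 to 60 N. Pads are 18 mm wide; open, the fingers measure 123 mm over their backs; the gripper's body (75 mm by 187 mm) begins 45 mm behind the grasp point.
Start: joints at [-1.286, 0.689, -0.195, 1.565, 0.157, 0.902, -0.215], TCP at [0.155, 0.605, 0.239] pointing down, gripper open.
Joint ranges: [-3.01, 3.01], [-0.46, 2.08], [-1.47, 1.51], [0.13, 2.56], [-1, 4.14], [0.04, 2.09], [-2.66, 2.66]. Speed limits (rad/s): [2.57, 2.57, 3.14, 3.14, 3.14, 3.14, 3.14].

## Interface

Orientations are given as a unit quaternion [x, y, z, w].
In Python, from plant import r gives the robot as it stands.
- The arm moves only by the tool arm_command, never from a script. Its argument "plan" is a list of rows, each a list of 5 numbers: the finger opening in m, from 0 to 0.0881, then the shift along the tool's x, y, z in m, then the turn about the tool's x in rad. In form: [[grip, dx, dy, dz, roll], ...]. A call has 1 to 12 rows; each row shifts and turns the commanded pose from where the row before left it, along the tool's axes as they then stand; what a row does not reach is not made up. A row lasts 1/8 s, in which the tool goes at most 62.5 mm and 10.7 degrees, less where a joint would pass 70% of its speed; a pose out of reach is approached as far as the arm can. A call is refused whole if a number of a shift passes 0.0625 or a number of a turn 0.188, either way. A call with a gripper value outside its range is refused whole. The fingers move at their own pace and stop on an object; "force" is the grip in N (left out, the last holds). Time passes only in rows, so rows that do not move let the fingers close. It gives the time, the measured TCP pose, the force and the opening at its end, in the units of the state.
- r.get_state(): the state, without advancing time (a new reading comes with each control period).
- r.snapshot(name): name is "side" or "top"; returns (picture, depth): 400x640x3 uint8, red, green, blue; 400x640 float32, m along the optical axis (not along the pixel's ray), 0 where there is no reading.
- r.calibration(name): a dict with "fx", "fy", "cx", "cy" (pixels), "eye" and "orientation" of the camera in the world. Camera axes: x right, y down, z forward; pixel columns grow to the right and rows downward; lengths in m; the calibration is good to about 2 mm. A picture is of the moment at which its call begins. calibration takes no time and is no camera call.
- r.finish_job(): hands the job in, once; it reports no verdict.
The state is a dict: "clock": time; "q": joint angles; "qd": joint speeds; "joint_torque": joint torques, N m; "tool_pos": TCP position; "eef_rot": TCP orientation; "contact_force": force on the tool from outside, world axes, zero at the start; "moment": the same for the moment, N m; "opening": opening from 0.0 (shut) to 1.0 (fully open).
Only numpy, scipy, OpenCV 4.12 (cv2) and the standard library are available. Lean on these libraries where they do the work, as an engineer would, in place of code of your own. Each camera call takes 0.05 s, during which the arm holds its last target.

## Task

Lock the blue bin's carrier into its bench dock: take the lock key with the plain straight bar handle out of the key tray, lower its oblong foot through the oblong hole in the dock's steel top, push it down against the spring and turn it a quarter turn, either way, so that the foot catches crosswise under the plate. Let go with the key upright and held there by the spring. Leave the round-knob key and the cross-handled key standing where they are in the tray.

Things in the scene. Friction and masses are not known exactly. Their poses are not given: they have to be found in the camera images.
- lock_key: Key to use, upright in the tray. Origin: centre of its underside; z up, x along foot and handle, same after a half turn. Steel foot 60 (x) x 20 x 10 mm high, stem 16 thick, round flange 56 wide at 28-34 mm height, neck, black straight bar handle 76 (x) x 14 mm at 48-70 mm height: pinch its 14 mm width, mid-bar, 60 mm up. 150 g. Turned below the plate, it hangs on the foot's upper face, 10 mm up.
- knob_key: Leave alone. Same build and height, but a round black knob 42 mm across on top and a round foot. Origin: centre of its underside, z up. All three keys stand in one open grey tray (300 x 100 mm, floor 4 mm thick, walls 22 mm high), each in its own compartment 97 mm wide, in any order.
- cross_key: Leave alone. Same build and height, also standing in the tray, but with a black cross-shaped handle (two bars 56 x 14 mm) and a round foot. Origin: centre of its underside, z up.
- dock_hole (a point): Centre of the hole, upper face of the dock's fixed 120 mm square plate, 60 mm up; z up, x to the blue bin (77 mm high, 80-225 mm off). Hole 36 (x) x 76 (y) mm; plate 8 thick, open 96 mm square below. Spring plunger 28 wide, 4 mm down, sinks 26; 3 to 5.5 N. Foot goes in along y, turns free at 18 mm depth or more (flange stops it at 28), locks along x, no turn stop; let go, it rises to 18.
There are look-alikes about, which are no part of the job. What is shaped like the lock_key but pink or yellow is not meant.

How it is judged:
On the way:
1. the lock key's foot is down in the dock's oblong hole (horizontal distance between lock_key and dock_hole below 0.018 m and z of lock_key in the frame of dock_hole below -0.008 m), for 0.1 s.
At the end, for the whole second after the job is handed in: The straight-bar lock key stands in the dock's hole, released and at rest, within 15 mm of the hole's centre and 10 degrees of upright, its underside at least 13 mm below the plate's upper face and its foot within 31 degrees of crosswise to the hole (horizontal distance between lock_key and dock_hole below 0.015 m and z of lock_key in the frame of dock_hole below -0.013 m and angle between the x axis of lock_key and the x axis of dock_hole, either way round below 0.55 rad and angle between lock_key's own z axis and vertical below 0.18 rad and linear speed of lock_key below 0.03 m/s); the robot touches nothing.
It fails at once if the round-knob key is moved more than 40 mm or tipped over (distance of knob_key from where it was at the start of the episode above 0.04 m or angle between knob_key's own z axis and vertical above 0.5 rad).
It fails at once if the cross-handled key is moved more than 40 mm or tipped over (distance of cross_key from where it was at the start of the episode above 0.04 m or angle between cross_key's own z axis and vertical above 0.5 rad).
It also fails if it takes over 45 s, if anything falls off the work surface, if the arm or the gripper's body presses on something with over 40 N, if the wrist force passes 120 N, or if a joint passes its speed limit or range.

## Working session

There is one attempt and no reset: what is moved stays moved. The work goes in short steps, Python scripts to look and compute and a tool call to move; the robot and the scene stay as the last step left them, time stands still between calls to the robot, and variables do not carry over. Pictures are saved under pics/ and viewed, and the job is handed in when it is done.

Besides the shell and the picture viewer there is one more tool, called after "Call:" in YAML: its name, and indented under it one key for each argument. arm_command: Moves the arm, as the interface text tells. Its arguments: {"type":"object","properties":{"plan":{"type":"array","items":{"type":"array","items":{"type":"number"}}},"force":{"type":"number"}},"required":["plan"]}

```bash
ls; mkdir -p pics
cat > h.py <<'E'
import numpy as np,cv2
from scipy.spatial.transform import Rotation as R
from plant import r
def snap(n,tag):
    p,d=r.snapshot(n); cv2.imwrite(f'pics/{tag}.png',p[:,:,::-1]); np.savez(f'pics/{tag}.npz',p=p,d=d); return p,d
def load(tag):
    z=np.load(f'pics/{tag}.npz'); return z['p'],z['d']
def pts(n,uv,d):
    c=r.calibration(n); uv=np.atleast_2d(uv).astype(float); d=np.asarray(d).reshape(-1)
    P=np.c_[(uv[:,0]-c['cx'])/c['fx']*d,(uv[:,1]-c['cy'])/c['fy']*d,d]
    return R.from_quat(c['orientation']).apply(P)+c['eye']
def plane(n,uv,z):
    uv=np.atleast_2d(uv); a=pts(n,uv,np.ones(len(uv))); e=np.array(r.calibration(n)['eye']); v=a-e
    return e+v*((z-e[2])/v[:,2])[:,None]
E
python3 - <<'E'
from h import *
snap('top','t0');snap('side','s0')
for n in('top','side'):print(r.calibration(n))
print(r.get_state())
E
```

```text
pics
{'fx': 433.65176725337426, 'fy': 433.65176725337426, 'cx': 322.9728285922991, 'cy': 197.5956633224436, 'eye': array([0.35589027, 0.01504417, 1.09444105]), 'orientation': array([-0.69635619,  0.71425748, -0.0484058 ,  0.0508054 ])}
{'fx': 490.30922191191877, 'fy': 490.30922191191877, 'cx': 323.9074753505994, 'cy': 195.80251668713694, 'eye': array([ 0.07072196, -0.81867588,  0.86167067]), 'orientation': array([ 0.88470524, -0.21844226,  0.09373977, -0.40098936])}
{'clock': 0.1, 'q': array([-1.28623557,  0.68986866, -0.19449725,  1.56622184,  0.15730082,
        0.90251881, -0.21509634]), 'qd': array([ 0.00013832, -0.00145392, -0.00133906, -0.00169427, -0.00039506,
       -0.00062903, -0.00057718]), 'joint_torque': array([-2.99034458e-03, -5.28494167e+01, -1.27155628e+00, -1.53835005e+01,
       -5.26490528e-02,  2.00005787e-03,  4.34980257e-05]), 'tool_pos': array([0.15500437, 0.60489341, 0.23801414]), 'eef_rot': array([ 0.08782894,  0.70158142, -0.0889789 ,  0.70153571]), 'contact_force': array([-0.87591453,  0.26506434, -0.60220725]), 'moment': array([-0.00189877,  0.03698606,  0.02308756]), 'opening': 1.0010492609458306}
```

View pics/t0.png

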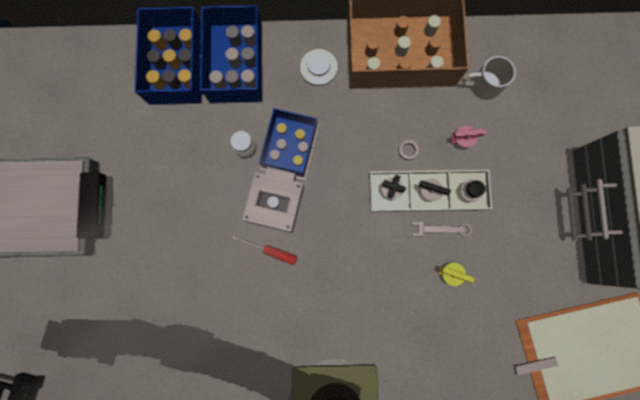

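View pics/s0.png

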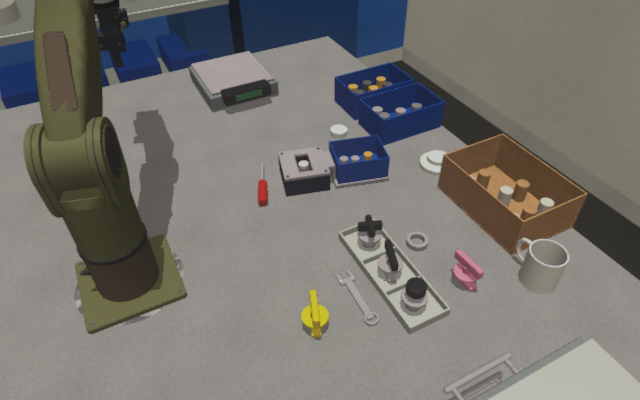

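The top view shows the tray keys: cross (393,187), straight black bar (434,187) and round knob (473,189). There are also pink (466,137) and yellow (455,274) bar-key look-alikes. The black straight bar in the middle compartment fits the description. The dock plate is at (273,202), with the blue bin above it at (289,142). Next I'll crop and measure.

Run:
```python
from h import *
p,d=load('t0')
a=cv2.resize(p[160:220,360:500],None,fx=5.5,fy=5.5,interpolation=cv2.INTER_CUBIC)[:,:,::-1]
b=cv2.resize(p[160:240,230:320],None,fx=3,fy=3,interpolation=cv2.INTER_CUBIC)[:,:,::-1]
im=np.zeros((a.shape[0]+b.shape[0],a.shape[1],3),np.uint8);im[:a.shape[0]]=a;im[a.shape[0]:,:b.shape[1]]=b
cv2.imwrite('pics/c0.png',im)
# bar
g=p.max(2); m=np.zeros(g.shape,np.uint8); m[172:205,415:454]=(g[172:205,415:454]<60)
n,l,st,ce=cv2.connectedComponentsWithStats(m)
i=1+np.argmax(st[1:,4]);print('bar',st[i],ce[i])
ys,xs=np.where(l==i)
W=plane('top',np.c_[xs,ys],0.074);(c,s,an)=cv2.minAreaRect((W[:,:2]*1000).astype(np.float32));print('bar rect mm',c,s,an)
print('depth z bar',np.median(pts('top',np.c_[xs,ys],d[ys,xs])[:,2]))
# hole
m=np.zeros(g.shape,np.uint8); m[185:220,250:295]=(g[185:220,250:295]<95)
n,l,st,ce=cv2.connectedComponentsWithStats(m)
for i in range(1,n):
  if st[i,4]>60:
    ys,xs=np.where(l==i);W=plane('top',np.c_[xs,ys],0.06);print('hole',st[i],cv2.minAreaRect((W[:,:2]*1000).astype(np.float32)))
# plate: depth-based
v,u=np.mgrid[165:240,235:315];v=v.ravel();u=u.ravel();Q=pts('top',np.c_[u,v],d[v,u])
k=(abs(Q[:,2]-.06)<.006)
mm=np.zeros(g.shape,np.uint8);mm[v[k],u[k]]=1
n,l,st,ce=cv2.connectedComponentsWithStats(mm);i=1+np.argmax(st[1:,4])
ys,xs=np.where(l==i);W=plane('top',np.c_[xs,ys],0.06);print('plate',st[i],cv2.minAreaRect((W[:,:2]*1000).astype(np.float32)), np.median(pts('top',np.c_[xs,ys],d[ys,xs])[:,2]))
print('plane z at table',pts('top',[[340,240]],[d[240,340]]))
```

```text
bar [419 181  31  14 183] [433.93442623 187.87431694]
bar rect mm (516.188720703125, -247.9997100830078) (71.89364624023438, 15.927165031433105) 70.98355865478516
depth z bar 0.07254632319020127
hole [256 192  33  19 249] ((497.09844970703125, 139.29766845703125), (72.37434387207031, 33.88862991333008), 75.91273498535156)
plate [ 242  167   60   65 2236] ((508.19012451171875, 136.96484375), (120.06902313232422, 143.91639709472656), 75.08643341064453) 0.05946829223167083
plane z at table [[ 0.40193399 -0.0232906  -0.00055192]]
```

View pics/c0.png

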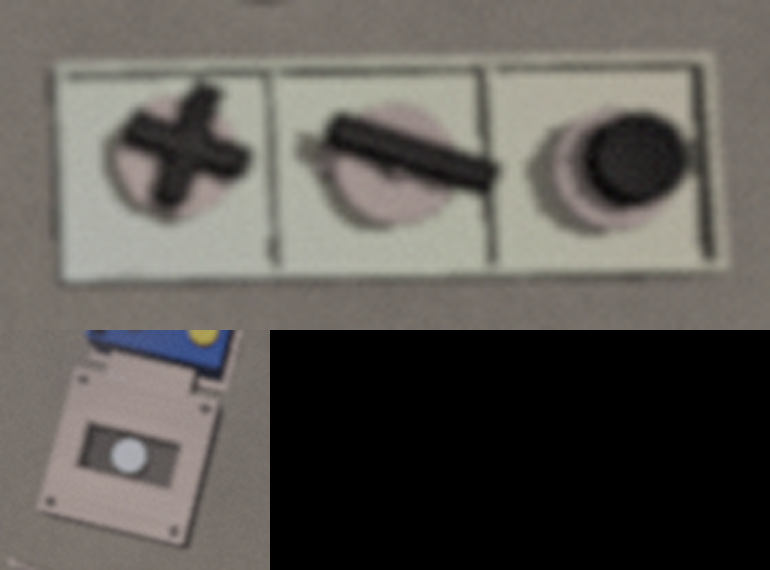

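The crop confirms it: the middle compartment holds the only black straight bar, with its grey oblong foot showing at the left. The plate's hole is clear and the white plunger sits in it. I'll cross-check positions with the side view and depth, then work out the moves.

```bash
cat >> h.py <<'E'
def yaw_of(q):  # tool y axis heading, deg mod
    v=R.from_quat(q).apply([0,1,0]); return np.degrees(np.arctan2(v[1],v[0]))
def to(target,s=None):
    s=s or r.get_state(); return R.from_quat(s['eef_rot']).inv().apply(np.array(target)-s['tool_pos'])
E
python3 - <<'E'
from h import *
p,d=load('t0')
g=p.max(2)
# bar top face by depth
v,u=np.mgrid[172:206,412:456];v=v.ravel();u=u.ravel();Q=pts('top',np.c_[u,v],d[v,u])
k=(Q[:,2]>.066)&(g[v,u]<70);print('top face',k.sum(),cv2.minAreaRect((Q[k,:2]*1000).astype(np.float32)),Q[k].mean(0))
# plunger
m=np.zeros(g.shape,np.uint8);m[190:215,260:288]=((p.min(2)>150)[190:215,260:288]) 
n,l,st,ce=cv2.connectedComponentsWithStats(m)
for i in range(1,n):print(st[i],ce[i],plane('top',[ce[i]],.056))
# side view
p,d=load('s0');g=p.max(2)
m=np.zeros(g.shape,np.uint8); m[232:280,375:410]=(g[232:280,375:410]<60)
n,l,st,ce=cv2.connectedComponentsWithStats(m);i=1+np.argmax(st[1:,4]);print('side bar',st[i],ce[i])
ys,xs=np.where(l==i);Q=pts('side',np.c_[xs,ys],d[ys,xs]);print(Q.mean(0),Q.min(0),Q.max(0))
k=Q[:,2]>.066;print(cv2.minAreaRect((Q[k,:2]*1000).astype(np.float32)))
# two-view ray intersection of centroid
def ray(n,uv):
    e=np.array(r.calibration(n)['eye']);w=pts(n,[uv],[1])[0]-e;return e,w/np.linalg.norm(w)
e1,w1=ray('top',(433.93,187.87));e2,w2=ray('side',ce[i])
t=np.linalg.lstsq(np.c_[w1,-w2],e2-e1,rcond=None)[0];print('tri',e1+t[0]*w1,e2+t[1]*w2)
s=r.get_state();print(R.from_quat(s['eef_rot']).as_matrix(),yaw_of(s['eef_rot']))
E
```

```text
top face 163 ((455.7579650878906, -123.41691589355469), (57.08959197998047, 336.6317443847656), 26.176498413085938) [ 0.51684678 -0.24819055  0.07920588]
[268 197  10  10  78] [272.5        201.41025641] [[0.49654145 0.13891464 0.056     ]]
side bar [385 240  13  31 208] [391.05288462 255.37019231]
[ 0.5112106  -0.26409806  0.08051756] [ 0.07072196 -0.81867588  0.0560516 ] [ 0.53488926 -0.21849209  0.86167067]
((311.8096923828125, -526.2638549804688), (757.3666381835938, 30.140871047973633), 52.774112701416016)
tri [ 0.51857331 -0.25097209  0.06238298] [ 0.52098699 -0.25198554  0.06302467]
[[-2.67454318e-04  2.48082054e-01  9.68738986e-01]
 [-1.60544485e-03  9.68737666e-01 -2.48082159e-01]
 [-9.99998676e-01 -1.62160766e-03  1.39188984e-04]] 75.63593372754951
```

The two views triangulate to the bar centre at about (0.518, -0.251, 0.063). The expected height is 0.063, so this holds. The bar heading is 71°. The hole centre is about (0.497, 0.139) and its long axis is at about 75.5°. The plunger agrees to within 1 mm. Moving off now.

Call:
arm_command:
  plan:
    - [0.06,0,-0.025,0.05,0]
    - [0.06,0,-0.025,0.05,0]
    - [0.06,0,-0.025,0.05,0]
    - [0.06,0,-0.025,0.05,0]
    - [0.06,0,-0.025,0.05,0]
    - [0.06,0,-0.025,0.05,0]
    - [0.06,0,-0.025,0.05,0]
  force: 20

```text
clock: 0.98
tool_pos: [0.4518, 0.3476, 0.2384]
eef_rot: [0.088, 0.702, -0.088, 0.701]
contact_force: [1.0, 0.1, -0.4]
opening: 0.679
```

Call:
arm_command:
  plan:
    - [0.06,0,0,0,0.183]
    - [0.06,0,0,0,0.183]
    - [0.06,0,0,0,0.183]
    - [0.06,0,0,0,0.183]
    - [0.06,0,0,0,0.183]
    - [0.06,0,0,0,0.183]
    - [0.06,0,0,0,0.183]
    - [0.06,0,0,0,0.183]
    - [0.06,0,0,0,0.183]

```text
clock: 2.1
tool_pos: [0.4503, 0.349, 0.2384]
eef_rot: [-0.576, -0.41, 0.576, -0.41]
contact_force: [0.3, 0.5, 0.1]
opening: 0.681
```

Run:
```python
from h import *
s=r.get_state();print(s['clock'],s['tool_pos'],yaw_of(s['eef_rot']),s['q'],to([.518,-.2505,.15]))
```

```text
2.1 [0.45034676 0.34899459 0.23835355] -19.071496978185586 [-0.88853829  0.62716091  0.25144637  1.74997024 -0.20702307  0.79125596
 -0.8696101 ] [0.08854973 0.25987848 0.54442557]
```

Call:
arm_command:
  plan:
    - [0.06,0.0,0.026,0.0544,0]
    - [0.06,0.0,0.026,0.0544,0]
    - [0.06,0.0,0.026,0.0544,0]
    - [0.06,0.0,0.026,0.0544,0]
    - [0.06,0.0,0.026,0.0544,0]
    - [0.06,0.01,0.026,0.0544,0]
    - [0.06,0.02,0.026,0.0544,0]
    - [0.06,0.02,0.026,0.0544,0]
    - [0.06,0.02,0.026,0.0544,0]
    - [0.06,0.02,0.026,0.0544,0]
    - [0.06,0,0,0,0]

```text
clock: 3.48
tool_pos: [0.5196, -0.2522, 0.1483]
eef_rot: [-0.575, -0.409, 0.578, -0.41]
contact_force: [-0.1, 0.7, -0.1]
opening: 0.686
```

Run:
```python
from h import *
snap('side','s1');snap('top','t1')
s=r.get_state();print(s['clock'],s['tool_pos'],yaw_of(s['eef_rot']),s['q'],to([.518,-.2505,.045]))
```

```text
3.575 [ 0.52115386 -0.24574671  0.14931851] -18.814037373079042 [ 0.29948442  0.74929531  0.10573421  1.80610654 -0.12971578  0.5945318
  0.15643165] [ 0.1043171  -0.00128488  0.0055842 ]
```

View pics/s1.png

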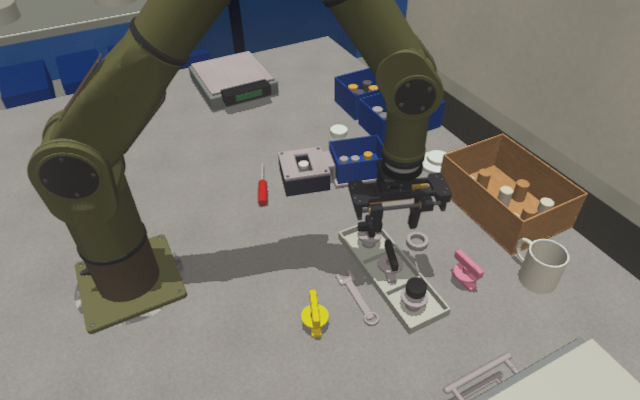

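In the side view the open jaws (375,222 and 430,215) are above the straddled bar (391,255), and the tray is undisturbed. I'll settle and correct on the way down.

Call:
arm_command:
  plan:
    - [0.06,0.02,0,0,0]
    - [0.06,0.02,0,0,0]
    - [0.06,0,0,0,0]
    - [0.06,0,0,0,0]

```text
clock: 4.08
tool_pos: [0.5225, -0.2446, 0.1108]
eef_rot: [0.575, 0.412, -0.574, 0.413]
contact_force: [0.3, 0.5, -0.7]
opening: 0.68
```

Run:
```python
from h import *
s=r.get_state();print(s['clock'],s['tool_pos'],yaw_of(s['eef_rot']),to([.518,-.2505,.045]),s['contact_force'])
```

```text
4.075 [ 0.52245419 -0.24461547  0.11081589] -18.63452940547311 [ 0.06580987 -0.00239815  0.00703622] [ 0.26135237  0.52783787 -0.65578836]
```

Call:
arm_command:
  plan:
    - [0.06,0.0,-0.0025,0.007,0]
    - [0.06,0.025,0,0,0]
    - [0.06,0.025,0,0,0]
    - [0.06,0.0155,0,0,0]
    - [0.06,0,0,0,0]
    - [0.06,0,0,0,0]

```text
clock: 4.82
tool_pos: [0.5176, -0.252, 0.0452]
eef_rot: [0.575, 0.411, -0.575, 0.412]
contact_force: [-0.5, -0.9, 0.4]
opening: 0.679
```

Run:
```python
from h import *
snap('side','s2')
p,_=load('s2');cv2.imwrite('pics/s2c.png',cv2.resize(p[160:340,310:490],None,fx=3.3,fy=3.3,interpolation=cv2.INTER_CUBIC)[:,:,::-1])
s=r.get_state();print(s['clock'],s['tool_pos'],yaw_of(s['eef_rot']),to([.518,-.2505,.045]),s['contact_force'])
```

```text
4.875 [ 0.5177094  -0.25196561  0.04537013] -18.739629365679697 [ 0.0003695  -0.00019625 -0.00148135] [-0.03693095 -0.21396059  0.13699194]
```

View pics/s2c.png

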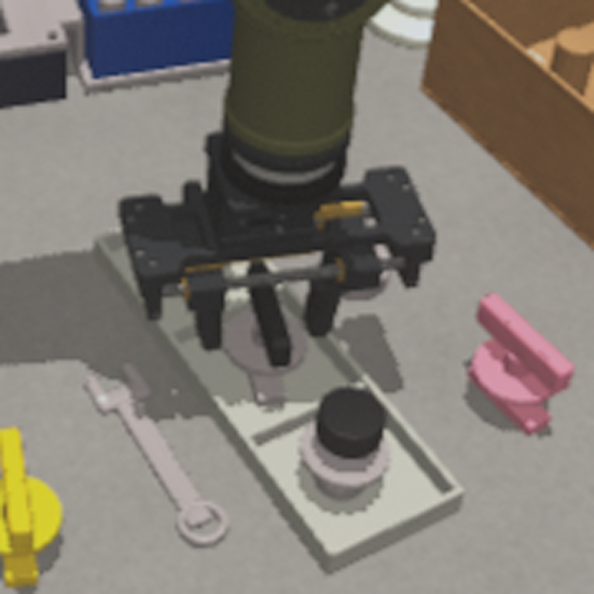

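The fingers straddle the bar (crop 208,330 and 322,310) with the bar centred between them, so I'm closing.

Call:
arm_command:
  plan:
    - [0.0,0,0,0,0]
    - [0.0,0,0,0,0]
    - [0.0,0,0,0,0]
    - [0.0,0,0,0,0]
    - [0.0,0,0,0,0]
    - [0.0,0,0,0,0]
  force: 35

```text
clock: 5.62
tool_pos: [0.5174, -0.2516, 0.0445]
eef_rot: [0.575, 0.412, -0.575, 0.412]
contact_force: [1.6, -0.3, 0.1]
opening: 0.189
```

Call:
arm_command:
  plan:
    - [0.0,-0.02,0,0,0]
    - [0.0,-0.03,0,0,0]
    - [0.0,-0.03,0,0,0]
    - [0.0,-0.03,0,0,0]
    - [0.0,-0.03,0,0,0]
    - [0.0,0,0,0,0]

```text
clock: 6.38
tool_pos: [0.5181, -0.2522, 0.1861]
eef_rot: [0.575, 0.411, -0.574, 0.413]
contact_force: [0.6, -0.7, -2.0]
opening: 0.19
```

Run:
```python
from h import *
snap('side','s3')
p,_=load('s3');cv2.imwrite('pics/s3c.png',cv2.resize(p[100:340,310:490],None,fx=2.5,fy=2.5,interpolation=cv2.INTER_CUBIC)[:,:,::-1])
s=r.get_state();print(s['clock'],s['tool_pos'],yaw_of(s['eef_rot']),to([.497,.139,.185]),s['contact_force'],s['opening']*88)
```

```text
6.425 [ 0.51714206 -0.25153212  0.18460465] -18.732451799406807 [-0.00048724 -0.14449394 -0.36337647] [-0.00964144 -0.81237227 -1.38014061] 16.414763069706513
```

View pics/s3c.png

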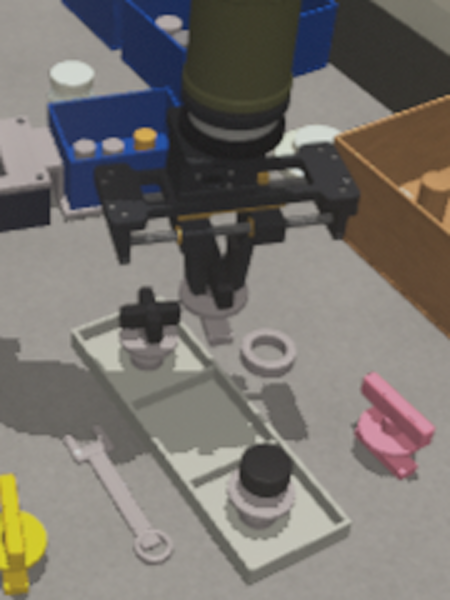

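The key is lifted and held upright, and the cross (150,325) and knob (262,485) keys are undisturbed. Moving over the dock.

Call:
arm_command:
  plan:
    - [0.0,0,-0.018,-0.0455,0]
    - [0.0,0,-0.018,-0.0455,0]
    - [0.0,0,-0.018,-0.0455,0]
    - [0.0,0,-0.018,-0.0455,0]
    - [0.0,0,-0.018,-0.0455,0]
    - [0.0,0,-0.018,-0.0455,0]
    - [0.0,0,-0.018,-0.0455,0]
    - [0.0,0,-0.018,-0.0455,0]
    - [0.0,0,0,0,-0.074]
    - [0.0,0,0,0,0]
    - [0.0,0,0,0,0]
    - [0.0,0,0,0,0]

```text
clock: 7.92
tool_pos: [0.4976, 0.1384, 0.1842]
eef_rot: [-0.559, -0.432, 0.56, -0.432]
contact_force: [-0.5, 0.0, -1.5]
opening: 0.187
```

Run:
```python
from h import *
snap('side','s4')
p,_=load('s4');cv2.imwrite('pics/s4c.png',cv2.resize(p[20:220,220:400],None,fx=3,fy=3,interpolation=cv2.INTER_CUBIC)[:,:,::-1])
s=r.get_state();print(s['clock'],s['tool_pos'],yaw_of(s['eef_rot']),to([.497,.139,.185]),s['contact_force'],s['opening']*88)
```

```text
7.975 [0.49768763 0.13855253 0.18433631] -14.60885001899491 [-0.00066362 -0.0007784  -0.00025932] [-0.25148447 -0.80020047 -1.47725806] 16.398638298356204
```

View pics/s4c.png

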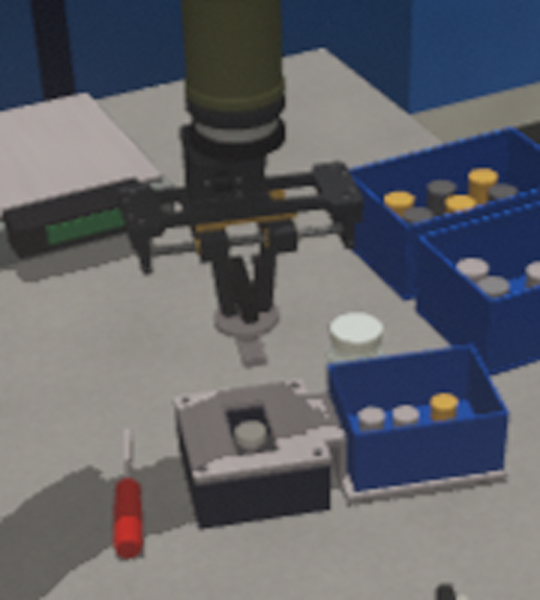

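The key is upright with its foot end at crop (253,355), above the hole at (247,425). I'll check the foot's direction by casting the observed foot end onto its height plane.

Run:
```python
from h import *
p,d=load('s4')
# foot end lower edge, crop/3 + offset
cv2.imwrite('pics/s4d.png',cv2.resize(p[115:175,275:335],None,fx=10,fy=10,interpolation=cv2.INTER_CUBIC)[:,:,::-1])
s=r.get_state();c=r.calibration('side');t=s['tool_pos']
def proj(P):
    q=R.from_quat(c['orientation']).inv().apply(np.atleast_2d(P)-c['eye']);return np.c_[c['fx']*q[:,0]/q[:,2]+c['cx'],c['fy']*q[:,1]/q[:,2]+c['cy']]
for a in(67.5,75.5,83.5):
  a=np.radians(a);e=-np.array([np.cos(a),np.sin(a),0]);n=np.array([-e[1],e[0],0])
  P=[t+e*30+0 if 0 else t+e*.030+n*w+np.array([0,0,h-.041]) for w in(-.01,.01) for h in(0,.01)]
  print(np.degrees(a),((proj(P)-[275,115])*10).round(0).tolist())
```

```text
67.5 [[236.0, 287.0], [234.0, 254.0], [315.0, 282.0], [314.0, 250.0]]
75.5 [[253.0, 288.0], [251.0, 256.0], [331.0, 277.0], [330.0, 245.0]]
83.5 [[271.0, 289.0], [269.0, 256.0], [345.0, 272.0], [344.0, 239.0]]
```

View pics/s4d.png

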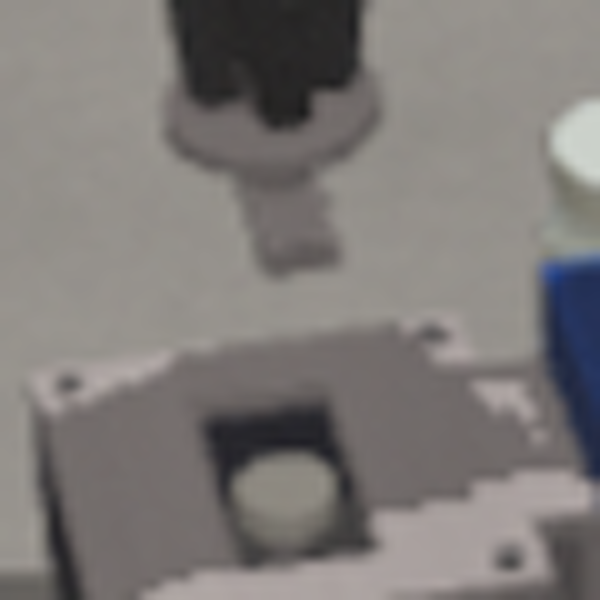

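Run:
```python
from h import *
cor=np.array([[205,420],[328,400],[378,545],[240,562]])/10+[275,115]
W=plane('side',cor,.06);print(W.round(4),W.mean(0))
e=W[3]-W[0];print(np.degrees(np.arctan2(e[1],e[0]))+180,np.linalg.norm(e[:2]),np.linalg.norm(W[1]-W[0]))
f=np.array([[268,278],[342,265]])/10+[275,115];F=plane('side',f,r.get_state()['tool_pos'][2]-.041);print('foot end',F.round(4),F.mean(0), 'implied centre',F.mean(0)[:2]+.03*np.array([np.cos(1.318),np.sin(1.318)]))
```

```text
[[0.49   0.1705 0.06  ]
 [0.5235 0.1628 0.06  ]
 [0.5071 0.0992 0.06  ]
 [0.4719 0.1099 0.06  ]] [0.49812771 0.13559596 0.06      ]
73.34091993357634 0.06326492710547434 0.03437467609845985
foot end [[0.4858 0.1143 0.1433]
 [0.5048 0.1106 0.1433]] [0.49527493 0.11243134 0.14333631] implied centre [0.5027783  0.14147784]
```

The side view puts the key within about 3 mm of the hole centre, against a clearance of 8 mm. I'll nudge 2 mm and lower to about 10 mm depth.

Call:
arm_command:
  plan:
    - [0.0,0.02,-0.002,0,0]
    - [0.0,0.025,0,0,0]
    - [0.0,0.02,0,0,0]
    - [0.0,0.01,0,0,0]
    - [0.0,0.008,0,0,0]
    - [0.0,0.005,0,0,0]
    - [0.0,0.005,0,0,0]
    - [0.0,0,0,0,0]

```text
clock: 8.98
tool_pos: [0.4961, 0.14, 0.0917]
eef_rot: [0.559, 0.433, -0.559, 0.433]
contact_force: [-0.6, -0.5, 2.6]
opening: 0.186
```

Run:
```python
from h import *
snap('side','s5')
p,_=load('s5');cv2.imwrite('pics/s5c.png',cv2.resize(p[90:210,250:370],None,fx=5,fy=5,interpolation=cv2.INTER_CUBIC)[:,:,::-1])
s=r.get_state();print(s['clock'],s['tool_pos'],yaw_of(s['eef_rot']),s['contact_force'],s['moment'],s['opening']*88)
```

```text
9.025 [0.49608003 0.13996326 0.09182111] -14.49990001273863 [ 0.14222559 -0.30865919  2.20974667] [-0.074463    0.1038572   0.02093411] 16.278684147671115
```

View pics/s5c.png

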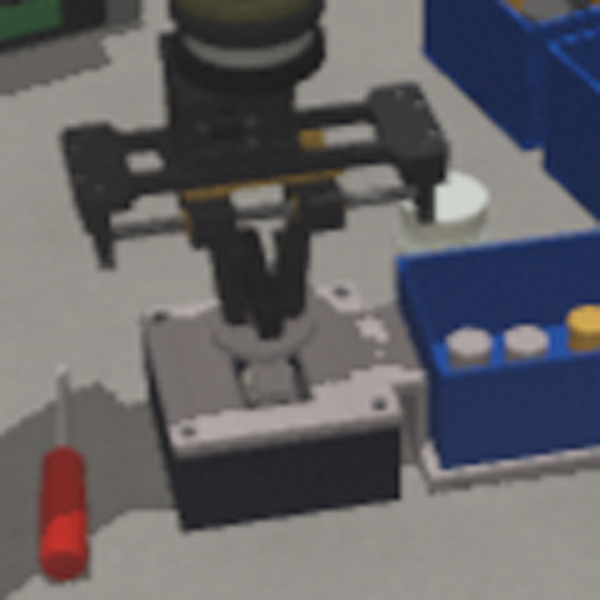

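The foot is in the hole at crop (270,382) with gaps all round. The force rose by about 3.7 N, which matches the spring. I'll push on to about 23 mm and then turn.

Call:
arm_command:
  plan:
    - [0.0,0.005,0,0,0]
    - [0.0,0.005,0,0,0]
    - [0.0,0.004,0,0,0]
    - [0.0,0,0,0,0]
    - [0.0,0,0,0,0]

```text
clock: 9.65
tool_pos: [0.496, 0.1399, 0.0776]
eef_rot: [0.559, 0.433, -0.559, 0.433]
contact_force: [1.9, -0.1, 3.3]
opening: 0.192
```

Run:
```python
from h import *
s=r.get_state();print(s['clock'],s['tool_pos'],yaw_of(s['eef_rot']),s['q'],s['contact_force'],s['moment'],s['opening']*88)
```

```text
9.65 [0.49603541 0.13990077 0.07757307] -14.500350072326018 [-0.42594686  0.82188834  0.10230649  2.02616689 -0.25178954  0.30465506
 -0.36863437] [ 1.93955465 -0.0758358   3.31388031] [-0.07950249 -0.10738309 -0.01666758] 16.862715914244685
```

Call:
arm_command:
  plan:
    - [0.0,0,0,0,-0.12]
    - [0.0,0,0,0,-0.12]
    - [0.0,0,0,0,-0.12]
    - [0.0,0,0,0,-0.12]
    - [0.0,0,0,0,-0.12]
    - [0.0,0,0,0,-0.12]
    - [0.0,0,0,0,0]

```text
clock: 10.52
tool_pos: [0.4952, 0.14, 0.0776]
eef_rot: [0.371, 0.602, -0.371, 0.602]
contact_force: [-0.1, 0.2, 3.2]
opening: 0.189
```

Run:
```python
from h import *
s=r.get_state();print(s['clock'],s['tool_pos'],yaw_of(s['eef_rot']),s['q'][6],s['contact_force'],s['moment'],s['opening']*88)
```

```text
10.525 [0.49522192 0.14001788 0.07755047] 26.70728370067144 0.03159629358330702 [-0.12295808  0.17432819  3.21295425] [-0.03392422  0.2069956   0.00389851] 16.64904408372245
```

No side load appears at 41° of turn, so I'll finish the quarter turn.

Call:
arm_command:
  plan:
    - [0.0,0,0,0,-0.15]
    - [0.0,0,0,0,-0.15]
    - [0.0,0,0,0,-0.15]
    - [0.0,0,0,0,-0.15]
    - [0.0,0,0,0,-0.15]
    - [0.0,0,0,0,-0.1]
    - [0.0,0,0,0,0]
    - [0.0,0,0,0,0]

```text
clock: 11.52
tool_pos: [0.4953, 0.1396, 0.0774]
eef_rot: [0.09, 0.702, -0.091, 0.701]
contact_force: [-1.3, -0.5, 2.9]
opening: 0.187
```

Run:
```python
from h import *
snap('side','s6')
p,_=load('s6');cv2.imwrite('pics/s6c.png',cv2.resize(p[90:210,250:370],None,fx=5,fy=5,interpolation=cv2.INTER_CUBIC)[:,:,::-1])
s=r.get_state();print(s['clock'],s['tool_pos'],yaw_of(s['eef_rot']),s['q'][6],s['contact_force'],s['moment'],s['opening']*88)
```

```text
11.575 [0.49537193 0.13962587 0.0774277 ] 75.33586406194449 0.5182139416274872 [-0.64668291  0.50197211  3.42606928] [-0.21318136  0.30185493 -0.00380634] 16.508572520441703
```

View pics/s6c.png

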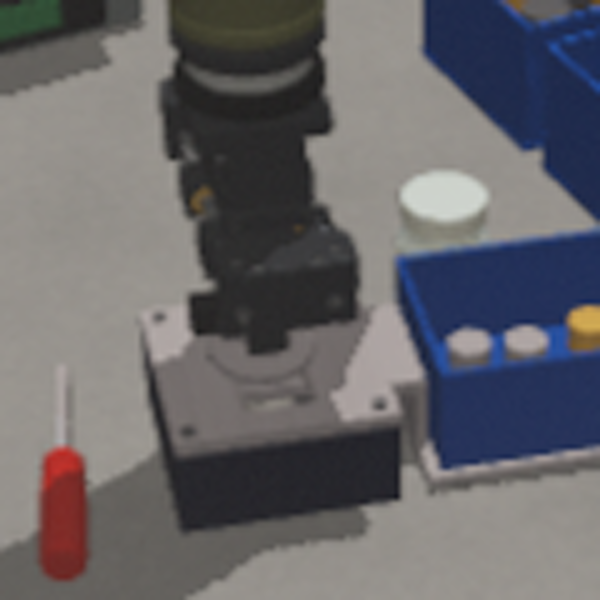

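The quarter turn is done: the foot no longer shows lengthwise in the hole and the flange is just above the plate. I'll ease up about 4.5 mm so the foot meets the plate, then release.

Call:
arm_command:
  plan:
    - [0.0,-0.002,0,0,0]
    - [0.0,-0.0015,0,0,0]
    - [0.0,-0.001,0,0,0]
    - [0.0,0,0,0,0]
    - [0.0,0,0,0,0]

```text
clock: 12.2
tool_pos: [0.4953, 0.1398, 0.0816]
eef_rot: [0.089, 0.702, -0.09, 0.701]
contact_force: [-1.9, -0.3, -3.2]
opening: 0.188
```

Run:
```python
from h import *
s=r.get_state();print(s['clock'],s['tool_pos'],s['contact_force'],s['moment'],s['opening']*88)
```

```text
12.2 [0.49530445 0.13983203 0.08163525] [-1.91046257 -0.25524334 -3.20538795] [-0.17760522  0.32930363 -0.03230465] 16.560109151669746
```

The force flipped from +3.4 to -3.2 N, so the foot is now caught under the plate. Releasing and retreating.

Call:
arm_command:
  plan:
    - [0.02,0,0,0,0]
    - [0.026,0,0,0,0]
    - [0.035,0,0,0,0]
    - [0.045,0,0,0,0]
    - [0.05,0,0,0,0]
    - [0.05,-0.02,0,0,0]
    - [0.05,-0.03,0,0,0]
    - [0.05,-0.05,0,0,0]
    - [0.05,-0.05,0,0,0]
    - [0.05,0,0.05,0,0]
    - [0.05,0,0.05,0,0]
    - [0.05,0,0.05,0,0]

```text
clock: 13.7
tool_pos: [0.5337, 0.2862, 0.2323]
eef_rot: [0.09, 0.701, -0.09, 0.702]
contact_force: [1.2, 0.6, -0.6]
opening: 0.566
```

Run:
```python
from h import *
snap('side','s7');p2,d2=snap('top','t7')
p,_=load('s7');a=cv2.resize(p[110:210,250:350],None,fx=4,fy=4,interpolation=cv2.INTER_CUBIC)
b=cv2.resize(p2[160:260,230:330],None,fx=4,fy=4,interpolation=cv2.INTER_CUBIC)
cv2.imwrite('pics/c7.png',np.hstack([a,b])[:,:,::-1])
s=r.get_state();print(s['clock'],s['tool_pos'],s['contact_force'],s['opening']*88)
```

```text
13.8 [0.53277621 0.29256799 0.23221575] [-0.21814058 -0.32760513 -0.35775873] 50.18657947669384
```

View pics/c7.png

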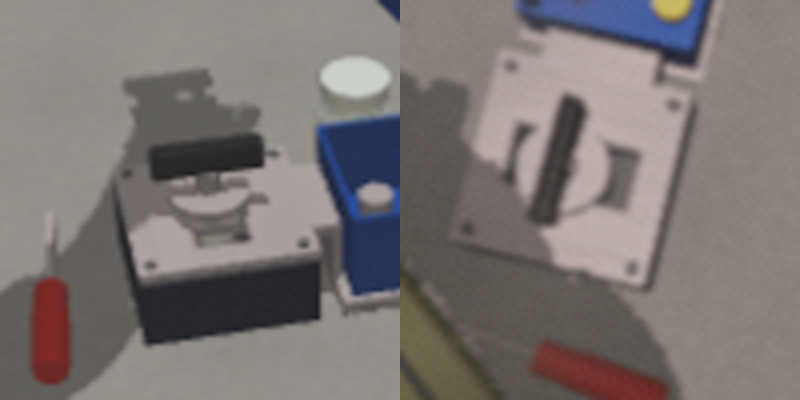

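View pics/s7.png

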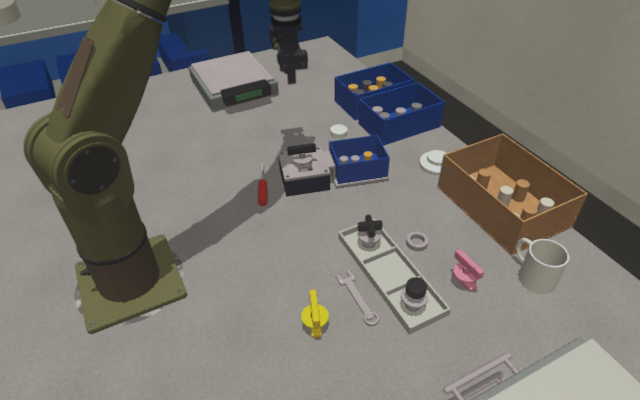

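The key stands upright in the dock with its bar crosswise to the hole, and the gripper is clear. I'll measure it before handing in.

Run:
```python
from h import *
def ray(n,uv):
    e=np.array(r.calibration(n)['eye']);w=pts(n,[uv],[1])[0]-e;return e,w/np.linalg.norm(w)
C=[]
for n,t,(u0,u1,v0,v1) in(('top','t7',(255,285,182,220)),('side','s7',(284,320,140,158))):
    p,d=load(t);g=p.max(2);m=np.zeros(g.shape,np.uint8);m[v0:v1,u0:u1]=g[v0:v1,u0:u1]<62
    k,l,st,ce=cv2.connectedComponentsWithStats(m);i=1+np.argmax(st[1:,4]);C.append(ce[i]);print(n,st[i],ce[i])
    ys,xs=np.where(l==i);W=plane(n,np.c_[xs,ys],.11)[:,:2]*1000;print(cv2.minAreaRect(W.astype(np.float32)))
    q=d[ys,xs];q=pts(n,np.c_[xs,ys],q)[q>0];print('z',np.percentile(q[:,2],[10,50,90]))
e1,w1=ray('top',C[0]);e2,w2=ray('side',C[1]);t=np.linalg.lstsq(np.c_[w1,-w2],e2-e1,rcond=None)[0];print('bar centre',e1+t[0]*w1,e2+t[1]*w2)
s=r.get_state();print(s['clock'],np.abs(s['qd']).max())
```

```text
top [271 186   4  14  22] [272.63636364 191.81818182]
((509.635009765625, 132.09170532226562), (4.7599592208862305, 30.42827796936035), 77.07811737060547)
z [0.1058642  0.10999529 0.1136212 ]
side [287 144  29  11 222] [301.14864865 148.85135135]
((491.8633728027344, 134.0523681640625), (34.84482192993164, 73.58226013183594), 73.9661865234375)
z [0.09729133 0.10724394 0.11455855]
bar centre [0.51169809 0.13214489 0.10849132] [0.49380581 0.13841021 0.10640797]
13.8 0.0886821352169757
```

Run:
```python
from h import *
p,d=load('t7');g=p.max(2);m=np.zeros(g.shape,np.uint8);m[180:220,260:278]=g[180:220,260:278]<85
k,l,st,ce=cv2.connectedComponentsWithStats(m);i=1+np.argmax(st[1:,4]);print(st[i],ce[i])
ys,xs=np.where(l==i);W=plane('top',np.c_[xs,ys],.108)[:,:2]*1000;print(cv2.minAreaRect(W.astype(np.float32)))
q=d[ys,xs];Q=pts('top',np.c_[xs,ys],q)[q>0];print(np.median(Q[:,2]))
```

```text
[262 185  14  31 178] [268.87078652 200.29775281]
((493.078857421875, 140.4736785888672), (13.881861686706543, 72.83053588867188), 72.74128723144531)
0.11060401798827313
```

Call:
arm_command:
  plan:
    - [0.05,0,0,0,0]
    - [0.05,0,0,0,0]
    - [0.05,0,0,0,0]

```text
clock: 14.18
tool_pos: [0.5336, 0.2836, 0.2321]
eef_rot: [0.09, 0.701, -0.09, 0.701]
contact_force: [-0.4, 0.1, -0.2]
opening: 0.568
```

```bash
python3 -c "
from h import *
print(r.finish_job())"
```

```text
the job is handed in; nothing more can be done
None
```

The straight-bar lock key is locked in the dock and released, and I handed the job in at about 14 s of the 45 s allowed. `finish_job` gave no verdict, so the result rests on my own checks.

I took the key from the middle compartment, lowered its foot through the hole, pushed it to about 23 mm and turned it 90°. I then eased it up until the foot met the underside of the plate, where the vertical force flipped from +3.4 to -3.2 N. After that I opened the gripper and backed away.

My last checks, from the pictures after release:
- **Position:** the bar's centre is about 4 mm from the hole centre (limit 15 mm).
- **Angle:** the bar is about 3° off crosswise (limit 31°). The key looks upright, though I did not measure its tilt.
- **Depth:** the bar's top is at about 0.111 m, which puts the underside about 18 mm below the plate's upper face (limit 13 mm).
- **Other keys:** the knob and cross keys look unmoved, by eye only.
- **Gripper:** it is clear of everything, about 0.15 m from the dock.

**Disagreements:**
- My first mask of the bar in the last top picture caught only part of it and gave an inconsistent centre. A redone mask agreed with the side view to within about 7 mm before correcting for height.
- The gripper read a width of about 16.5 mm on the 14 mm bar throughout.

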